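# Press the gas cup onto the torch spigot

## Robot

A 6-joint arm with a two-finger parallel gripper is mounted at the origin on a cart in front of the work surface, level with it; the furniture and walls round the work are solid. World frame = base frame: x ahead of the robot, y to its left, z up, the work surface at z = 0. Lengths are in m, angles in rad, forces in N, time in s.
With the tool pointing down it reaches from about 0.35 to 0.775 m from the base axis. Payload 7.3 kg.
Tool frame: the origin (TCP) lies midway between the tips of the shut fingers; the grasp point (between the pads) lies 19 mm behind it (robot.tcp_to_grasp is the distance from the TCP to the grasp point, in m); z points along the fingers, y is the line along which they close (so a half turn about z gives the same grasp; the last joint's range is limited). The gripper opens to 92 mm and grips with 3 to 60 N. Pads are 19 mm wide; open, the fingers measure 130 mm over their backs; the gripper's body (75 mm by 190 mm) begins 47 mm behind the grasp point.
Start: joints at [-1.305, 0.342, 1.524, -0, 1.275, -0.146], TCP at [0.21, -0.481, 0.227] pointing down, gripper open.
Joint ranges: [-2.53, 2.53], [-0.77, 2.02], [0.04, 2.7], [-1, 4.14], [0.28, 2.66], [-3.11, 3.11]. Speed limits (rad/s): [2.57, 2.57, 3.14, 3.14, 3.14, 3.14].

## Interface

Orientations are given as [roll, pitch, yaw] about the fixed x, y, z axes, in that order (R = Rz(yaw) Ry(pitch) Rx(roll)).
In Python, from cell import readout, cams, ticket, robot gives the robot as it stands. The module is installed in compiled form; this text tells all that it offers.
- The arm moves only by the tool jog_arm, never from a script. Its argument "plan" is a list of rows, each a list of 5 numbers: the shift along the world's x, y, z each as a share of 0.08 m, from -1 to 1, then the turn about the world's z as a share of 90 degrees, from -1 to 1, then the opening, from -1 (shut) to 1 (fully open). A call has 1 to 12 rows; each row is the pose to reach, as a shift and turn from the pose commanded when the call began; what a row does not reach only later rows make up. A row lasts 1/10 s, in which the tool goes at most 50 mm and 8.59 degrees, less where a joint would pass 70% of its speed; a pose out of reach is approached as far as the arm can. A call with a number of a shift or a turn outside -1 to 1 is refused whole. A call with a gripper value outside its range is refused whole. The fingers move at their own pace and stop on an object; "squeeze" is the grip in N (left out, the last holds). Time passes only in rows, so rows that repeat a pose let the fingers close. It gives the time, the measured TCP pose, the force, the opening and the grip force at its end, in the units of the state.
- readout.observe(): the state, without advancing time (a new reading comes with each control period).
- cams.read_camera(name): name is "scene" or "top"; returns the picture (384x512x3 uint8, blue, green, red); there is no depth.
- cams.calibration(name): a dict with "K" (3x3 intrinsics, pixels), "k1" (the pictures are not rectified: a ray, as slopes to the right and down, at radius r is drawn at 1 + k1 r^2 times it, then the intrinsics apply), "world_from_camera" (4x4, takes a point from camera to world coordinates). Camera axes: x right, y down, z forward; pixel columns grow to the right and rows downward; lengths in m; the calibration is good to about 2 mm. A picture is of the moment at which its call begins. calibration takes no time and is no camera call.
- ticket.hand_in(): hands the job in; it is judged then, once.
The state is a dict: "time": time; "qpos": joint angles; "qvel": joint speeds; "joint_efforts": joint torques, N m; "tool_pos": TCP position; "tool_rot": TCP orientation; "contact_force": force on the tool from outside, world axes, zero at the start; "torque": the same for the moment, N m; "opening": finger opening in m; "grip_force": force on a finger pad.
Only numpy, scipy, OpenCV 4.12 (cv2) and the standard library are available. Lean on these libraries where they do the work, as an engineer would, in place of code of your own. Each camera call takes 0.05 s, during which the arm holds its last target. There are 200 camera calls.

## Task

Fit the pink gas cup to the torch head that stands nose-up in the round stand: set it, open wide end down as it stands now, over the tapered copper-ribbed spigot and press it straight down until it is fully home on the black collar, so that the ribs hold it by friction, then let go. Leave the narrower white cup and the wider dark grey cup standing where they are.

Things in the scene. Friction and masses are not known exactly. Their poses are not given: they have to be found in the camera images.
- pink_cup: loose pink ceramic gas cup, an open tube 60 mm tall, upright; outside 34 mm across for the lower 45 mm, narrowing to 25 mm at the top; bore 28 mm. Origin: centre of its lower rim; z up its axis. Set down by its own weight it stops about 15 to 30 mm above the collar; pressing it home takes about 6 to 15 N, then the ribs hold it. The only cup that grips the spigot.
- white_cup: bystander: narrower white ceramic cup, 25 mm across, 60 mm tall, upright, bore 19 mm (too narrow for the spigot). Origin: centre of its lower rim.
- grey_cup: bystander: wider dark grey ceramic cup, 45 mm across, 60 mm tall, upright, bore 39 mm (too wide to grip the spigot). Origin: centre of its lower rim.
- spigot_seat (a point): centre of the top face of the black collar (40 mm across, 60 mm above the bench) of the fixed torch stand (round grey base, 84 mm across); z up along the spigot. The brass spigot with four sprung copper ribs rises 42 mm above it (thin needle 6 mm more): about 11 mm across at the nose, 28 mm 30 mm up, 33 mm at the collar. A cup is home when its origin is here.
Things that resemble listed ones, but are neither listed nor needed, are in the scene too. Leave any purple look-alike of the pink_cup alone.

How it is judged:
At the end, for the whole second after the job is handed in: The pink cup, wide end down, is home on the torch spigot: its lower rim within 5 mm of the collar, within 5 mm of the spigot's axis, upright within 7 degrees, let go and at rest; the white and the grey cup stand upright where they stood (within 30 mm) (z of pink_cup in the frame of spigot_seat between -0.005 and 0.005 m and horizontal distance between pink_cup and spigot_seat below 0.005 m and angle between the z axis of pink_cup and the z axis of spigot_seat, either way round below 0.12 rad and angle between pink_cup's own z axis and vertical below 0.12 rad and linear speed of pink_cup below 0.02 m/s); the robot touches nothing.
It fails at once if the white cup is moved by more than 30 mm or tipped over (distance of white_cup from where it was at the start of the episode above 0.03 m or angle between white_cup's own z axis and vertical above 0.5 rad).
It fails at once if the grey cup is moved by more than 30 mm or tipped over (distance of grey_cup from where it was at the start of the episode above 0.03 m or angle between grey_cup's own z axis and vertical above 0.5 rad).
It also fails if it takes over 38 s, if anything falls off the work surface, if the arm or the gripper's body presses on something with over 40 N, if the wrist force passes 120 N, or if a joint passes its speed limit or range.

## Working session

There is one attempt and no reset: what is moved stays moved. The work goes in short steps, Python scripts to look and compute and a tool call to move; the robot and the scene stay as the last step left them, time stands still between calls to the robot, and variables do not carry over. Pictures are saved under pics/ and viewed, at most 10 in all, crops included, and the job is handed in when it is done.

Besides the shell and the picture viewer there is one more tool, called after "Call:" as name(argument=value, ...), one argument or row to a line, values as JSON. jog_arm: Moves the arm, as the interface text tells. Shift numbers are shares of 0.08 m and turn numbers shares of 90 degrees, none past 1 either way. Its arguments: {"type":"object","properties":{"plan":{"type":"array"},"squeeze":{"type":"number"}},"required":["plan"]}

```bash
mkdir -p pics; cat > h.py <<'E'
import numpy as np, cv2
from cell import readout, cams, ticket, robot
def ray(name,u,v):
    c=cams.calibration(name);K=np.array(c["K"]);T=np.array(c["world_from_camera"])
    d=np.array([(u-K[0,2])/K[0,0],(v-K[1,2])/K[1,1]]);s=d.copy()
    for _ in range(30): s=d/(1+c["k1"]*(s@s))
    return T[:3,3],T[:3,:3]@np.array([s[0],s[1],1])
def onz(name,u,v,z):
    o,d=ray(name,u,v);return o+d*(z-o[2])/d[2]
def tri(a,b):
    (o1,d1),(o2,d2)=a,b
    t=np.linalg.lstsq(np.c_[d1,-d2],o2-o1,rcond=None)[0]
    p,q=o1+t[0]*d1,o2+t[1]*d2
    return (p+q)/2,np.linalg.norm(p-q)
E
python3 - <<'E'
from h import *
for n in("scene","top"):
    cv2.imwrite(f"pics/{n}0.png",cams.read_camera(n)); c=cams.calibration(n); print(n,c["K"][0][0],c["k1"],np.round(c["world_from_camera"],3).tolist())
E
```

```text
scene 348.10804007348145 -0.09964235340085667 [[0.738, -0.264, 0.621, -0.011], [-0.675, -0.315, 0.668, -0.765], [0.02, -0.912, -0.41, 0.415], [0.0, 0.0, 0.0, 1.0]]
top 385.37813684431995 -0.05596904913173859 [[-0.026, -0.995, 0.094, 0.422], [-1.0, 0.026, -0.004, -0.186], [0.002, -0.094, -0.996, 0.904], [0.0, 0.0, 0.0, 1.0]]
```

View pics/scene0.png

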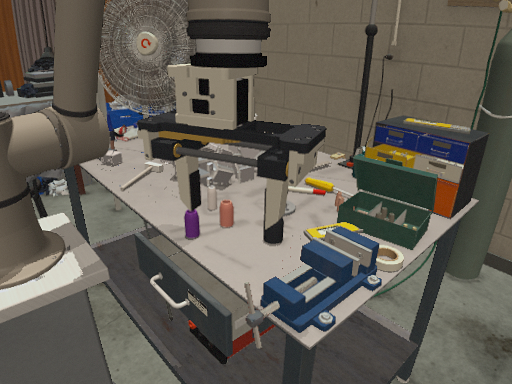

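View pics/top0.png

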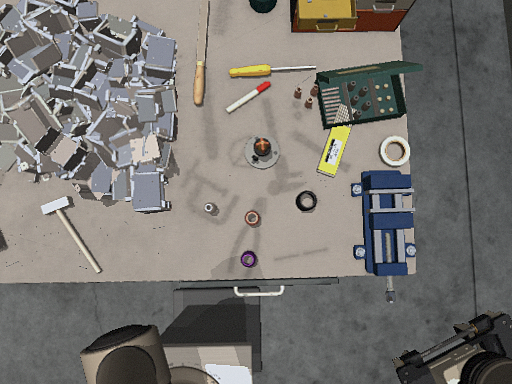

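The top view shows the stand at (262,152), white cup (210,208), pink candidate (252,218), grey (306,201) and a purple look-alike (249,259). In the scene view the pink cup is at (226,214) and the purple one at (192,224), and the gripper hides the stand. The candidate at (252,218) fits by colour. I'll confirm with one enlarged crop.

```bash
python3 - <<'E'
from h import *
t=cv2.imread("pics/top0.png");s=cv2.imread("pics/scene0.png")
a=cv2.resize(t[125:275,195:325],None,fx=4,fy=4,interpolation=2)[:600]
b=cv2.resize(s[175:255,175:240],None,fx=4,fy=4,interpolation=2)
o=np.zeros((600,800,3),np.uint8);o[:a.shape[0],:520]=a;o[:320,530:790]=b
cv2.imwrite("pics/crop.png",o)
for n,i,(x0,y0,x1,y1) in(("top",t,(238,205,266,232)),("scene",s,(212,195,242,232))):
    h=cv2.cvtColor(i,cv2.COLOR_BGR2HSV)
    m=((h[...,0]<14)|(h[...,0]>172))&(h[...,1]>85)
    k=np.zeros_like(m);k[y0:y1,x0:x1]=m[y0:y1,x0:x1]
    ys,xs=np.nonzero(k);print(n,len(xs),xs.min(),xs.max(),ys.min(),ys.max(),xs.mean(),ys.mean())
    for y in range(ys.min(),ys.max()+1): q=xs[ys==y]; print(y,q.min() if len(q) else 0,q.max() if len(q) else 0,end="; ")
    print()
E
```

```text
top 71 245 259 211 225 252.1267605633803 218.30985915492957
211 250 254; 212 247 256; 213 247 257; 214 246 258; 215 246 258; 216 245 258; 217 245 259; 218 245 259; 219 245 258; 220 245 258; 221 246 258; 222 247 257; 223 247 257; 224 249 255; 225 251 253; 
scene 327 220 233 200 226 226.0519877675841 213.32415902140673
200 224 229; 201 222 230; 202 221 231; 203 221 231; 204 221 231; 205 220 232; 206 220 232; 207 220 232; 208 220 232; 209 220 232; 210 220 232; 211 220 232; 212 220 232; 213 220 232; 214 220 232; 215 220 232; 216 220 232; 217 220 232; 218 220 232; 219 220 232; 220 220 232; 221 220 232; 222 220 233; 223 220 232; 224 220 232; 225 221 231; 226 224 230;
```

View pics/crop.png

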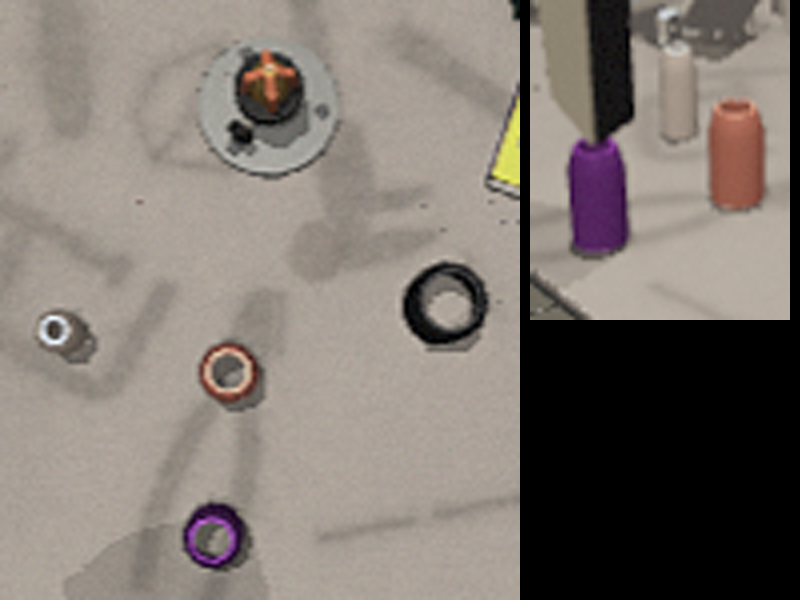

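Confirmed: the pink cup is at top (252,218), upright with its narrow end up. The white, grey and purple cups are clearly separate from it. The collar is at about (262.5,147).

```bash
python3 - <<'E'
from h import *
P=lambda *a:print(*[np.round(x,4) for x in a])
P("pink top tri",*tri(ray("top",252.2,218),ray("scene",226.4,201.3)))
P("pink rim@.06",onz("top",252.2,217.9,.06),"lower outline@.045", onz("top",252,218.2,.045))
P("scene axis bottom (front edge row 226.5)",onz("scene",226.3,224.3,0.0))
P("collar@.06",onz("top",262.4,146.9,.06),"base@0",onz("top",262.4,151.7,0.01))
for n,u,v,z in(("white",208.7,207.3,.06),("grey",306.3,200.8,.06),("purple",248.6,259,.06)):P(n,onz("top",u,v,z))
s=readout.observe();P(s["tool_pos"],s["tool_rot"],s["opening"]);P(robot.tcp_to_grasp)
E
```

```text
Traceback (most recent call last):
numpy._core._exceptions._UFuncNoLoopError: ufunc 'multiply' did not contain a loop with signature matching types (dtype('<U12'), dtype('float64')) -> None
```

```bash
python3 - <<'E'
from h import *
P=lambda *a:print(*[x if isinstance(x,str) else np.round(x,4) for x in a])
P("pink top tri",*tri(ray("top",252.2,218),ray("scene",226.4,201.3)))
P("pink rim@.06",onz("top",252.2,217.9,.06),"lower outline@.045", onz("top",252,218.2,.045))
P("scene axis bottom (front edge row 226.5)",onz("scene",226.3,224.3,0.0))
P("collar@.06",onz("top",262.4,146.9,.06),"base@0",onz("top",262.4,151.7,0.01))
for n,u,v,z in(("white",208.7,207.3,.06),("grey",306.3,200.8,.06),("purple",248.6,259,.06)):P(n,onz("top",u,v,z))
s=readout.observe();P(s["tool_pos"],s["tool_rot"],s["opening"]);P(robot.tcp_to_grasp)
E
```

```text
pink top tri [ 0.4403 -0.1696  0.0595] 0.002
pink rim@.06 [ 0.4397 -0.1691  0.06  ] lower outline@.045 [ 0.4394 -0.1683  0.045 ]
scene axis bottom (front edge row 226.5) [ 0.4371 -0.1732  0.    ]
collar@.06 [ 0.5967 -0.1955  0.06  ] base@0 [ 0.5956 -0.1958  0.01  ]
white [ 0.4654 -0.0742  0.06  ]
grey [ 0.4741 -0.2887  0.06  ]
purple [ 0.351  -0.1591  0.06  ]
[ 0.2101 -0.4807  0.2261] [-3.1402e+00 -2.0000e-04  4.1180e-01] 0.0919
0.0188
```

Call:
jog_arm(
  plan=[
    [0.36,0.49,0,0,1],
    [0.72,0.98,0,0,1],
    [0.72,0.98,0,0,1],
  ],
)

```text
time: 0.4
tool_pos: [0.2699, -0.3984, 0.2264]
tool_rot: [-3.139, -0.001, 0.416]
contact_force: [-0.2, 0.3, -0.3]
opening: 0.0917
grip_force: 0.0
```

Call:
jog_arm(
  plan=[
    [0.36,0.49,0,0,0.6],
    [0.72,0.98,0,0,0.6],
    [0.72,0.98,0,0,0.6],
  ],
)

```text
time: 0.7
tool_pos: [0.3274, -0.3206, 0.2266]
tool_rot: [-3.14, -0.001, 0.417]
contact_force: [-0.3, -0.9, -0.6]
opening: 0.0752
grip_force: 0.0
```

Call:
jog_arm(
  plan=[
    [0.36,0.49,0,0,0.6],
    [0.72,0.98,0,0,0.6],
    [0.72,0.98,0,0,0.6],
  ],
)

```text
time: 1.0
tool_pos: [0.3849, -0.2428, 0.2266]
tool_rot: [-3.141, -0.001, 0.417]
contact_force: [-0.2, -1.0, 0.2]
opening: 0.0736
grip_force: 0.0
```

Call:
jog_arm(
  plan=[
    [0.36,0.48,0,0,0.6],
    [0.71,0.96,0,0,0.6],
    [0.71,0.96,0,0,0.6],
    [0.71,0.96,0,0,0.6],
  ],
)

```text
time: 1.4
tool_pos: [0.4397, -0.1696, 0.2264]
tool_rot: [3.141, 0.001, 0.414]
contact_force: [0.1, -1.4, -0.0]
opening: 0.0731
grip_force: 0.0
```

```bash
python3 - <<'E'
from h import *
s=cams.read_camera("scene");cv2.imwrite("pics/scene1.png",s)
a=cv2.resize(s[130:290,180:360],None,fx=4,fy=4,interpolation=2)[:600]
cv2.imwrite("pics/scene1c.png",a)
o=readout.observe();print(o["tool_pos"],o["tool_rot"],o["time"],o["contact_force"])
E
```

```text
[ 0.43933442 -0.17027151  0.22648924] [3.14131929e+00 9.91486689e-04 4.11951169e-01] 1.45 [ 0.18004785 -0.10021803 -0.39710604]
```

View pics/scene1c.png

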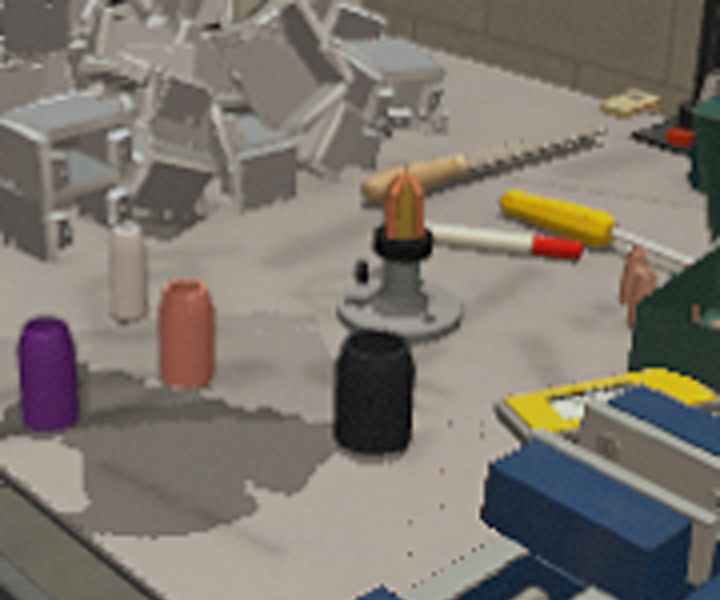

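The stand is fully visible: collar top centre at about (280.9,188.9), needle tip (281.2,171.3), base centre (280,207). The pink cup is at (226.7,213).

```bash
python3 - <<'E'
from h import *
np.set_printoptions(precision=4,suppress=True)
t=cams.read_camera("top");cv2.imwrite("pics/top1.png",t)
t=cv2.imread("pics/top0.png");s=cv2.imread("pics/scene1.png")
def circ(i,box,thr):
    x0,y0,x1,y1=box;g=i[y0:y1,x0:x1].max(axis=2);m=np.uint8(g<thr)
    n,l,st,c=cv2.connectedComponentsWithStats(m);k=1+st[1:,4].argmax();return st[k]+[x0,y0,0,0,0],c[k]+[x0,y0]
print("collar top view dark",circ(t,(250,132,275,158),75))
print("collar scene dark",circ(s,(268,182,295,200),75))
for v in(187.5,189,190): print(v,*tri(ray("top",262.4,146.9),ray("scene",280.9,v)))
# columns-only: intersect scene vertical plane with top base/collar rays
print("needle/axis scene @",[onz("scene",280.9,v,z) for v,z in((189,.06),(171.3,.108),(207,.01))])
print("base top-view",[onz("top",262.4,151.7,z) for z in(0,.01)])
print("pink tri", *tri(ray("top",252.2,217.9),ray("scene",226.6,201.6)))
h=cv2.cvtColor(s,cv2.COLOR_BGR2HSV);m=((h[...,0]<14)|(h[...,0]>172))&(h[...,1]>85)
for r in(212,216,220):
    q=np.nonzero(m[r,212:242])[0]+212;print(r,q.min(),q.max())
hc=cv2.cvtColor(t,cv2.COLOR_BGR2HSV);mm=((hc[...,0]<22)&(hc[...,1]>110));k=np.argwhere(mm[135:160,250:275])+[135,250];print("copper top",k.mean(0)[::-1],k.min(0)[::-1],k.max(0)[::-1])
E
```

```text
collar top view dark (array([254, 139,  17,  18, 148]), array([261.7095, 149.3311]))
collar scene dark (array([273, 187,  15,  11,  95]), array([280.4211, 192.0105]))
187.5 [ 0.5975 -0.1964  0.0606] 0.002512853454527919
189 [ 0.5982 -0.1962  0.0561] 0.00204353138121365
190 [ 0.5987 -0.1962  0.0532] 0.0017294056418718975
needle/axis scene @ [array([ 0.5927, -0.2028,  0.06  ]), array([ 0.5921, -0.2003,  0.108 ]), array([ 0.592 , -0.2067,  0.01  ])]
base top-view [array([ 0.5975, -0.1959,  0.    ]), array([ 0.5956, -0.1958,  0.01  ])]
pink tri [ 0.4407 -0.1697  0.0586] 0.002231366080910597
212 220 232
216 220 232
220 220 233
copper top [261.8034 145.2308] [255 138] [268 155]
```

Call:
jog_arm(
  plan=[
    [0,0,-0.5,0,0.6],
    [0,0,-1,0,0.6],
    [0,0,-1,0,0.6],
  ],
)

```text
time: 1.8
tool_pos: [0.4362, -0.1691, 0.1429]
tool_rot: [-3.134, 0.006, 0.409]
contact_force: [-0.3, 1.0, -0.8]
opening: 0.0737
grip_force: 0.0
```

Call:
jog_arm(
  plan=[
    [0,0,-0.5,0,0.6],
    [0,0,-1,0,0.6],
    [0,0,-1,0,0.6],
  ],
)

```text
time: 2.1
tool_pos: [0.4374, -0.1691, 0.0646]
tool_rot: [-3.136, 0.004, 0.41]
contact_force: [-1.0, 0.2, -1.0]
opening: 0.0737
grip_force: 0.0
```

Call:
jog_arm(
  plan=[
    [0,0,-0.23,0,0.6],
    [0,0,-0.46,0,0.6],
    [0,0,-0.69,0,0.6],
    [0,0,-0.69,0,0.6],
    [0,0,-0.69,0,0.6],
  ],
)

```text
time: 2.6
tool_pos: [0.4409, -0.1703, 0.0136]
tool_rot: [3.14, -0.001, 0.411]
contact_force: [-0.2, 0.5, 0.7]
opening: 0.0738
grip_force: 0.0
```

Call:
jog_arm(
  plan=[
    [0,0,0,0,0.3],
    [0,0,0,0,0],
    [0,0,0,0,-0.3],
    [0,0,0,0,-0.6],
    [0,0,0,0,-0.6],
    [0,0,0,0,-0.6],
    [0,0,0,0,-0.6],
    [0,0,0,0,-0.6],
  ],
  squeeze=30,
)

```text
time: 3.4
tool_pos: [0.4398, -0.1691, 0.0116]
tool_rot: [3.142, -0.0, 0.412]
contact_force: [0.0, 0.8, 2.0]
opening: 0.0323
grip_force: 30.0
```

Call:
jog_arm(
  plan=[
    [0,0,0.25,0,-0.6],
    [0,0,0.5,0,-0.6],
    [0,0,0.75,0,-0.6],
    [0,0,1,0,-0.6],
    [0,0,1,0,-0.6],
  ],
)

```text
time: 3.9
tool_pos: [0.4411, -0.1698, 0.0935]
tool_rot: [3.138, -0.003, 0.412]
contact_force: [0.7, -0.3, -0.4]
opening: 0.0324
grip_force: 30.0
```

Call:
jog_arm(
  plan=[
    [0,0,0.25,0,-0.6],
    [0,0,0.5,0,-0.6],
    [0,0,0.75,0,-0.6],
    [0,0,0.75,0,-0.6],
  ],
)

```text
time: 4.3
tool_pos: [0.4408, -0.1697, 0.1526]
tool_rot: [3.139, -0.002, 0.412]
contact_force: [-0.1, 0.9, -0.6]
opening: 0.0326
grip_force: 30.0
```

Call:
jog_arm(
  plan=[
    [0.25,-0.04,0,0,-0.6],
    [0.5,-0.08,0,0,-0.6],
    [0.75,-0.12,0,0,-0.6],
    [0.98,-0.17,0,0,-0.6],
    [0.98,-0.17,0,0,-0.6],
  ],
)

```text
time: 4.8
tool_pos: [0.5192, -0.1829, 0.1493]
tool_rot: [-3.141, 0.001, 0.412]
contact_force: [0.4, 1.0, -0.2]
opening: 0.0327
grip_force: 30.0
```

Call:
jog_arm(
  plan=[
    [0.25,-0.04,0,0,-0.6],
    [0.5,-0.08,0,0,-0.6],
    [0.75,-0.12,0,0,-0.6],
    [0.98,-0.17,0,0,-0.6],
    [0.98,-0.17,0,0,-0.6],
    [0.98,-0.17,0,0,-0.6],
    [0.98,-0.17,0,0,-0.6],
  ],
)

```text
time: 5.5
tool_pos: [0.5952, -0.196, 0.1508]
tool_rot: [-3.14, 0.001, 0.412]
contact_force: [0.1, -0.0, -0.3]
opening: 0.0328
grip_force: 30.0
```

```bash
python3 - <<'E'
from h import *
s=cams.read_camera("scene");t=cams.read_camera("top");cv2.imwrite("pics/scene2.png",s);cv2.imwrite("pics/top2.png",t)
a=cv2.resize(s[120:230,230:330],None,fx=4,fy=4,interpolation=2);b=cv2.resize(t[110:200,212:312],None,fx=4,fy=4,interpolation=2)
o=np.zeros((440,800,3),np.uint8);o[:,:400]=a;o[:360,400:]=b;cv2.imwrite("pics/c2.png",o)
o=readout.observe();print(o["tool_pos"],o["tool_rot"],o["time"],o["contact_force"],o["opening"],o["grip_force"])
E
```

```text
[ 0.59565659 -0.19613835  0.15147502] [-3.14117696e+00  5.59951698e-04  4.11657759e-01] 5.6 [ 0.4593716   0.30882928 -1.47738703] 0.03268712979260292 29.999803245846124
```

View pics/c2.png

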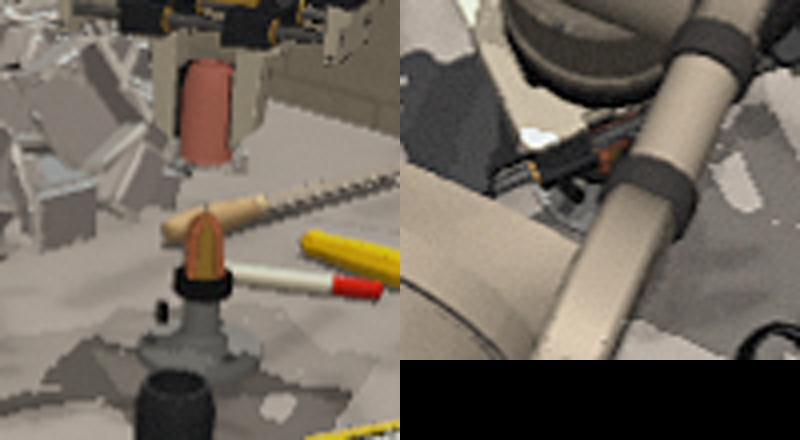

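The cup is gripped upright above the spigot. Its lower rim spans scene crop columns 180 to about 233, and the spigot axis is at 205. I'll measure the alignment with numbers.

```bash
python3 - <<'E'
from h import *
np.set_printoptions(precision=4,suppress=True)
s=cv2.imread("pics/scene2.png");h=cv2.cvtColor(s,cv2.COLOR_BGR2HSV);m=((h[...,0]<10)|(h[...,0]>172))&(h[...,1]>85)
for r in range(133,163,2):
    q=np.nonzero(m[r,270:295])[0]+270;print(r,q.min() if len(q) else 0,q.max() if len(q) else 0,end="; ")
d=s.max(axis=2)<75
for r in(188,189,190,191,192,193):
    q=np.nonzero(d[r,268:295])[0]+268;print("collar",r,q.min(),q.max())
c=cams.calibration("scene");T=np.linalg.inv(c["world_from_camera"]);K=np.array(c["K"])
def proj(p):
    x=T[:3,:3]@p+T[:3,3];a=x[:2]/x[2];a=a*(1+c["k1"]*(a@a));return K[0,0]*a[0]+K[0,2],K[1,1]*a[1]+K[1,2]
for z in(0.14,.2):print("pred cup",z,proj(np.array([.5957,-.1961,z])))
for p in((.597,-.196),(.592,-.202)):print("pred collar,tip",proj(np.array([*p,.06])),proj(np.array([*p,.108])))
E
```

```text
133 0 0; 135 277 285; 137 277 287; 139 276 287; 141 275 287; 143 275 287; 145 275 287; 147 275 286; 149 275 287; 151 275 286; 153 275 286; 155 275 286; 157 275 287; 159 276 287; 161 0 0; collar 188 274 287
collar 189 274 287
collar 190 274 287
collar 191 273 287
collar 192 274 287
collar 193 274 287
pred cup 0.14 (np.float64(281.2922151469092), np.float64(158.52493059458405))
pred cup 0.2 (np.float64(282.41480691327973), np.float64(135.09186259852862))
pred collar,tip (np.float64(280.1779683340637), np.float64(187.7741226800155)) (np.float64(281.0372514983753), np.float64(170.40688078267902))
pred collar,tip (np.float64(280.4952799343603), np.float64(188.9701848067936)) (np.float64(281.3692881912839), np.float64(171.4876370057723))
```

Call:
jog_arm(
  plan=[
    [0,0,-0.15,0,-0.6],
    [0,0,-0.3,0,-0.6],
    [0,0,-0.42,0,-0.6],
    [0,0,-0.55,0,-0.6],
    [0,0,-0.55,0,-0.6],
    [0,0,-0.55,0,-0.6],
  ],
)

```text
time: 6.2
tool_pos: [0.5965, -0.1963, 0.1071]
tool_rot: [-3.141, 0.0, 0.412]
contact_force: [1.0, -0.3, -0.2]
opening: 0.0324
grip_force: 30.0
```

Call:
jog_arm(
  plan=[
    [0,0,-0.05,0,-0.6],
    [0,0,-0.1,0,-0.6],
    [0,0,-0.15,0,-0.6],
    [0,0,-0.15,0,-0.6],
    [0,0,-0.15,0,-0.6],
  ],
)

```text
time: 6.7
tool_pos: [0.5967, -0.1962, 0.0954]
tool_rot: [-3.142, -0.0, 0.412]
contact_force: [0.6, 1.1, -1.2]
opening: 0.0326
grip_force: 30.0
```

Call:
jog_arm(
  plan=[
    [0,0,-0.03,0,-0.6],
    [0,0,-0.06,0,-0.6],
    [0,0,-0.1,0,-0.6],
    [0,0,-0.1,0,-0.6],
    [0,0,-0.1,0,-0.6],
  ],
  squeeze=45,
)

```text
time: 7.2
tool_pos: [0.597, -0.1962, 0.0874]
tool_rot: [3.141, -0.001, 0.412]
contact_force: [4.5, 1.7, -1.6]
opening: 0.0328
grip_force: 45.0
```

Call:
jog_arm(
  plan=[
    [0,0,-0.03,0,-0.6],
    [0,0,-0.06,0,-0.6],
    [0,0,-0.1,0,-0.6],
    [0,0,-0.1,0,-0.6],
    [0,0,-0.1,0,-0.6],
  ],
)

```text
time: 7.7
tool_pos: [0.5971, -0.1964, 0.0801]
tool_rot: [3.141, -0.001, 0.412]
contact_force: [3.1, 2.0, 4.6]
opening: 0.0324
grip_force: 45.0
```

Call:
jog_arm(
  plan=[
    [0.01,0.005,-0.02,0,-0.6],
    [0.015,0.005,-0.04,0,-0.6],
    [0.015,0.005,-0.06,0,-0.6],
    [0.015,0.005,-0.06,0,-0.6],
    [0.015,0.005,-0.06,0,-0.6],
  ],
)

```text
time: 8.2
tool_pos: [0.5975, -0.1963, 0.0756]
tool_rot: [3.141, 0.0, 0.412]
contact_force: [-0.2, 1.2, 8.2]
opening: 0.0323
grip_force: 45.0
```

Call:
jog_arm(
  plan=[
    [0,0,-0.02,0,-0.6],
    [0,0,-0.04,0,-0.6],
    [0,0,-0.05,0,-0.6],
    [0,0,-0.05,0,-0.6],
  ],
)

```text
time: 8.6
tool_pos: [0.5975, -0.1962, 0.0716]
tool_rot: [3.141, 0.0, 0.412]
contact_force: [-0.4, 1.1, 8.1]
opening: 0.0324
grip_force: 45.0
```

Call:
jog_arm(
  plan=[
    [0,0,-0.01,0,-0.6],
    [0,0,-0.015,0,-0.6],
    [0,0,-0.015,0,-0.6],
    [0,0,-0.015,0,-0.6],
  ],
)

```text
time: 9.0
tool_pos: [0.5975, -0.1962, 0.0715]
tool_rot: [3.141, 0.0, 0.412]
contact_force: [-2.4, 2.5, 15.5]
opening: 0.0325
grip_force: 45.0
```

Call:
jog_arm(
  plan=[
    [0,0,-0.01,0,-0.6],
    [0,0,-0.015,0,-0.6],
    [0,0,-0.015,0,-0.6],
    [0,0,-0.015,0,-0.6],
  ],
)

```text
time: 9.4
tool_pos: [0.5976, -0.1962, 0.0715]
tool_rot: [3.14, -0.0, 0.412]
contact_force: [-4.6, 3.7, 22.5]
opening: 0.0323
grip_force: 45.0
```

The z position has stopped at 0.0715 while the force keeps rising, so the cup is on the collar. Next I ease the force off, release and retreat upward.

Call:
jog_arm(
  plan=[
    [0,0,0.02,0,-0.6],
    [0,0,0.025,0,-0.6],
    [0,0,0.025,0,-0.6],
    [0,0,0.025,0,0],
    [0,0,0.025,0,0.3],
    [0,0,0.025,0,0.5],
    [0,0,0.025,0,0.5],
    [0,0,0.025,0,0.5],
  ],
)

```text
time: 10.2
tool_pos: [0.5974, -0.196, 0.0699]
tool_rot: [-3.141, 0.001, 0.412]
contact_force: [0.8, -0.1, 0.3]
opening: 0.0668
grip_force: 0.0
```

Call:
jog_arm(
  plan=[
    [0,0,0.25,0,0.5],
    [0,0,0.5,0,0.5],
    [0,0,0.75,0,0.5],
    [0,0,1,0,0.5],
    [0,0,1,0,0.5],
  ],
)

```text
time: 10.7
tool_pos: [0.5992, -0.1966, 0.1533]
tool_rot: [3.137, -0.004, 0.412]
contact_force: [0.4, -0.6, 0.1]
opening: 0.0691
grip_force: 0.0
```

Call:
jog_arm(
  plan=[
    [-0.4,0,0.5,0,0.5],
    [-0.9,0,1,0,0.5],
    [-1,0.5,1,0,0.5],
    [-1,1,1,0,0.5],
    [-1,1,1,0,0.5],
    [-1,1,1,0,0.5],
  ],
)

```text
time: 11.3
tool_pos: [0.5175, -0.1153, 0.2297]
tool_rot: [-3.141, 0.001, 0.414]
contact_force: [-0.0, 0.0, -0.1]
opening: 0.0689
grip_force: 0.0
```

Call:
jog_arm(
  plan=[
    [-0.5,0.5,0,0,0.5],
    [-1,1,0,0,0.5],
    [-1,1,0,0,0.5],
    [-1,1,0,0,0.5],
  ],
)

```text
time: 11.7
tool_pos: [0.4371, -0.0357, 0.2302]
tool_rot: [3.141, 0.0, 0.413]
contact_force: [0.3, 0.5, -0.0]
opening: 0.0688
grip_force: 0.0
```

```bash
python3 - <<'E'
from h import *
s=cams.read_camera("scene");t=cams.read_camera("top");cv2.imwrite("pics/scene3.png",s);cv2.imwrite("pics/top3.png",t)
a=cv2.resize(s[130:240,180:330],None,fx=3,fy=3,interpolation=2);b=cv2.resize(t[110:270,195:310],None,fx=3,fy=3,interpolation=2)
o=np.zeros((480,800,3),np.uint8);o[:330,:450]=a;o[:,455:800]=b;cv2.imwrite("pics/c3.png",o)
o=readout.observe();print(o["tool_pos"],o["time"],o["contact_force"],o["opening"])
E
```

```text
[ 0.43894475 -0.03702717  0.23038719] 11.8 [0.34134987 0.30413975 0.47458277] 0.06907409351606265
```

View pics/c3.png

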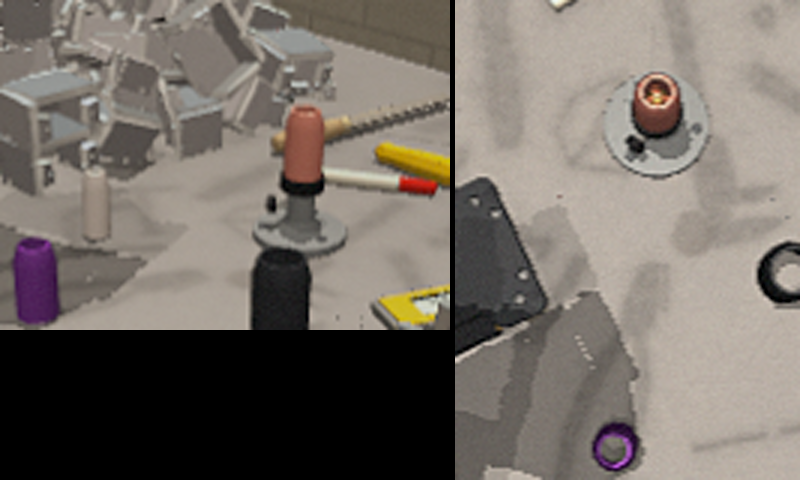

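The cup sits upright and flush on the collar (scene about (281,178), top about (264,143)). The grey and white cups are standing where they were, and the arm is clear of everything.

```bash
python3 -c "
from h import *
print(ticket.hand_in())"
```

```text
the job is handed in; nothing more can be done
None
```

The pink cup is pressed home on the torch collar and released, the white and grey cups were left where they stood, and the job is handed in; the hand-in gave no verdict back.

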